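# Hold the swinging tube carrier still over the reader

## Robot

A 6-joint arm with a two-finger parallel gripper is mounted at the origin on the work surface. World frame = base frame: x ahead of the robot, y to its left, z up, the work surface at z = 0. Lengths are in m, angles in rad, forces in N, time in s.
With the tool pointing down it reaches from about 0.25 to 0.8 m from the base axis. Payload 3.9 kg.
Tool frame: the origin (TCP) lies at the centre of the arm's flange, where the gripper is bolted on; the fingertips stand manip.tip_reach ahead of it and the grasp point (between the pads) lies 155 mm ahead of it (manip.tip_reach is the distance from the TCP to the fingertips, in m); z points along the fingers, y is the line along which they close (so a half turn about z gives the same grasp; the last joint's range is limited). The gripper opens to 85 mm and grips with 20 to 120 N. Pads are 22 mm wide; open, the fingers measure 114 mm over their backs; the gripper's body (76 mm by 85 mm) begins 54 mm behind the grasp point. The pads swing forward as they close: fully open they stand 13 mm farther back than shut.
Start: joints at [1.265, 0.26, -0.138, 1.173, 0, 1.571], TCP at [0.158, 0.501, 0.405] pointing down, gripper open.
Joint ranges: [-2.78, 2.78], [-0.83, 1.72], [-1.28, 1.37], [-1.9, 2.12], [-1.57, 1.48], [-3.14, 3.14]. Speed limits (rad/s): [2.57, 2.57, 3.14, 3.14, 3.14, 3.14].

## Interface

Orientations are given as a rotation vector (axis times angle).
In Python, from rig import manip, camera, order gives the robot as it stands.
- The arm moves only by the shell command python3 -m creep 'ROWS' [FORCE]. ROWS is JSON, a list of rows, each a list of 5 numbers: the opening, from -1 (shut) to 1 (fully open), then the shift along the tool's x, y, z in m, then the turn about the tool's z in degrees. A call has 1 to 5 rows; each row shifts and turns the commanded pose from where the row before left it, along the tool's axes as they then stand; what a row does not reach is not made up. A row lasts 1/10 s, in which the tool goes at most 50 mm and 8.59 degrees, less where a joint would pass 70% of its speed; a pose out of reach is approached as far as the arm can. A call is refused whole if a number of a shift passes 0.05 or a number of a turn 8.59, either way. A call with a gripper value outside its range is refused whole. The fingers move at their own pace and stop on an object; FORCE is the grip in N (left out, the last holds). Time passes only in rows, so rows that do not move let the fingers close. It gives the time, the measured TCP pose, the force, the opening and the grip force at its end, in the units of the state.
- manip.observe(): the state, without advancing time (a new reading comes with each control period).
- camera(name): name is "side" or "top"; returns a dict with "img" (384x512x3 uint8, red, green, blue), "fx", "fy", "cx", "cy" (pixels), "R" (3x3) and "t" (3): a world point X has camera coordinates R X + t. Camera axes: x right, y down, z forward; pixel columns grow to the right and rows downward; lengths in m; the calibration is good to about 2 mm. A picture is of the moment at which its call begins. There is no depth.
- order.close_job(): hands the job in; it is judged then, once.
The state is a dict: "clock": time; "joint_positions": joint angles; "dq": joint speeds; "effort": joint torques, N m; "tool_pos": TCP position; "tool_rot": TCP orientation; "ft_force": force on the tool from outside, world axes, zero at the start; "wrist_torque": the same for the moment, N m; "opening": finger opening in m; "finger_force": force on a finger pad.
Only numpy, scipy, OpenCV 4.12 (cv2) and the standard library are available. Lean on these libraries where they do the work, as an engineer would, in place of code of your own. Each camera call takes 0.05 s, during which the arm holds its last target. There are 200 camera calls.

## Task

Lift the swing-out carrier of blood tubes off its parking stand by the orange grip of its yoke, carry it over the glass window of the tube reader with its long side along the window, still its swinging and hold it level and steady, centred a few centimetres above the glass, for six seconds so that the reader can scan it. Do not let it tip far, do not steady it against anything (table, stand, reader or fingers on the tubes) and leave the other things on the bench where they are. The program finishes while the robot still holds the carrier steady over the window.

Things in the scene. Friction and masses are not known exactly. Their poses are not given: they have to be found in the camera images.
- yoke: Lifting yoke, 0.2 kg: square steel bar 12x204x12 mm along its y; origin at the bar's centre = the carrier's pivot. On the bar's middle an upright orange grip block 30 (x) x 20 (y) mm, from 6 to 52 mm above the origin: pinch its 20 mm (fingers closing along y) about 34 mm above the origin. Parked, the bar's ends lie in the stand's slots, origin 130 mm above the table.
- swing (a joint): Carrier tilt about the pivot (yoke +y), rad; 0 level, + = its +x end low; stops at +-0.65. Almost frictionless: swing lasts over a minute. Nominal 0.54 kg, centre of mass 31 mm below pivot, inertia about it 0.0053 kg m2, period 1.13 s: tilt'' = -31 tilt + 3.1 a, a = yoke's acceleration along its +x (m/s2). Parked tipped about +0.3 by the keeper; after 9 mm of lift it comes free and swings.
- pivot (a point): Pivot of the carrier, at the yoke's origin. The carrier hangs here: grey steel tray 236 (x) x 76 (y) mm on two cheeks, steel weights at its ends and under each end a locating lug (103 to 115 mm from the middle) reaching 76 mm below the pivot. Tray underside 60 mm below, cap tops 25 mm above the pivot. Moving along the yoke's y does not excite the swing.
- tubes: Two groups of six blood tubes with lavender caps, fixed in the carrier's tray 56 to 100 mm either side of its middle. Origin at the middle of the tray floor's upper face, 55 mm below the pivot (21 mm above the lugs' feet) when level; x along the tray's length. Tilts with the carrier.
- stand: Parking stand, fixed. Base 280x230x8 mm; two aluminium forks at y = +-90 mm, slots 16 mm wide and deep, open upward, for the yoke's bar; fork tops 140 mm above the table: the lugs must clear them before going sideways. Blue keeper block at x = 90 to 110 mm, top 32 mm high. Origin on the table under the middle of the forks, axes parallel to the parked yoke's. Place and yaw vary.
- reader: Tube reader, fixed: white housing 290 mm (x) x 160 mm (y) x 50 mm tall with a dark glass window 250 x 110 mm on top, its long side along x. Origin at the centre of the underside. Position and yaw vary; stand and reader may change sides.
- window (a point): Centre of the reader's glass, on its upper surface, 50 mm above the table.
- tube_rack: Bystander: white open rack 75 x 190 mm with ten capped tubes, 84 mm tall. Origin under its centre.
- tip_box: Bystander: blue box with a clear lid, 122 x 82 x 52 mm. Origin under its centre; often between stand and reader.
- reagent: Bystander: jar, 64 mm across, 85 mm tall. Origin under its centre.

How it is judged:
On the way, in this order (a step that is already met when the one before it is completed fails the run):
1. the yoke is lifted clear of the stand's forks (height (world z) of yoke above 0.155 m and contact force between yoke and the fingers above 1 N), for 0.2 s.
2. the carrier hangs steady, level and centred over the window, along it, for six seconds (horizontal distance between tubes and window below 0.02 m and value of joint swing between -0.1 and 0.1 rad and angle between the x axis of yoke and the x axis of reader, either way round below 0.2 rad and z of tubes in the frame of window between 0.035 and 0.15 m and contact force between yoke and the fingers above 1 N), for 6 s.
At the end, for the whole second after the job is handed in: The robot holds the yoke; the middle of the tray floor is within 20 mm of the window's centre seen from above and 35 to 150 mm above the glass, the tilt stays within +-0.1 rad, the long side is within 0.2 rad of the window's, and this was kept up for 6 s and through the last second (all of step 2 and contact force between yoke and reader below 0.5 N and contact force between yoke and stand below 0.5 N); the arm keeps its last pose, push and grip.
It fails at once if the carrier tips beyond 0.5 rad (value of joint swing above 0.5 rad or value of joint swing below -0.5 rad).
It fails at once if the carrier or yoke touches the reader, or is let down on the bench (contact force between yoke and reader above 0.5 N or height (world z) of tubes below 0.06 m).
It fails at once if once lifted clear, the carrier or yoke knocks against the stand (height (world z) of yoke above 0.155 m and contact force between yoke and stand above 2 N).
It fails at once if the fingers touch the tubes (contact force between the fingers and tubes above 1 N).
It fails at once if a bystander is moved or touched with the carrier (contact force between yoke and tube_rack above 0.5 N or contact force between yoke and tip_box above 0.5 N or contact force between yoke and reagent above 0.5 N or distance of any of tube_rack, tip_box, reagent from where it was at the start of the episode above 0.03 m).
It also fails if it takes over 61 s, if anything falls off the work surface, if the arm or the gripper's body presses on something with over 40 N, if the wrist force passes 120 N, or if a joint passes its speed limit or range.

## Working session

There is one attempt and no reset: what is moved stays moved. The work goes in short steps, Python scripts to look and compute and a shell command to move; the robot and the scene stay as the last step left them, time stands still between calls to the robot, and variables do not carry over. Pictures are saved under pics/ and viewed, at most 10 in all, crops included, and the job is handed in when it is done.

```bash
mkdir -p pics; ls
python3 - <<'E'
from rig import manip,camera,order
import cv2
for n in("top","side"):
    c=camera(n); cv2.imwrite(f"pics/{n}0.png",cv2.resize(c["img"][:,:,::-1],(768,576),interpolation=cv2.INTER_CUBIC)); print(n,c["fx"],c["fy"],c["cx"],c["cy"],c["R"],c["t"])
print(manip.observe(),manip.tip_reach)
E
```

```text
pics
top 348.33561576673856 348.33561576673856 258.620929856071 188.1303949477172 [[-0.01352778 -0.99987963 -0.00759733]
 [-0.99842902  0.01392055 -0.05427444]
 [ 0.05437366  0.00685118 -0.99849715]] [0.01575165 0.65029318 0.82052997]
side 447.7291047495752 447.7291047495752 250.81817159027187 193.00702752281646 [[ 0.96880062 -0.2476573  -0.00955112]
 [-0.16013064 -0.59606471 -0.78680686]
 [ 0.18916538  0.7637884  -0.61712538]] [-0.626225    0.18721745  0.89956588]
{'clock': 0.1, 'joint_positions': array([ 1.26499742e+00,  2.60624650e-01, -1.39260230e-01,  1.17274602e+00,
        5.37724219e-06,  1.57077763e+00]), 'dq': array([ 0.00158065, -0.0037183 ,  0.00209506,  0.00138126, -0.00080818,
       -0.00019169]), 'effort': array([-1.60037271e-04, -4.06508124e+01,  2.54527527e+01,  1.00522288e-02,
        1.99457560e-06, -6.37860452e-06]), 'tool_pos': array([0.15795537, 0.50033395, 0.40393694]), 'tool_rot': array([-4.78405791e-01, -3.10466346e+00,  2.84657131e-03]), 'ft_force': array([ 0.25460259,  0.1876072 , -0.11751923]), 'wrist_torque': array([-0.01569427,  0.02760204, -0.03850533]), 'finger_force': 0.0, 'opening': 0.08496133086420997} 0.1734
```

View pics/top0.png

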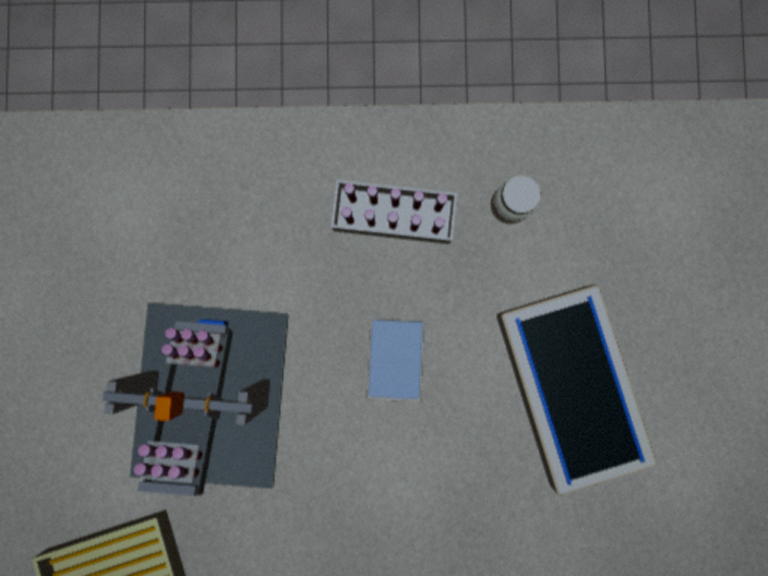

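View pics/side0.png

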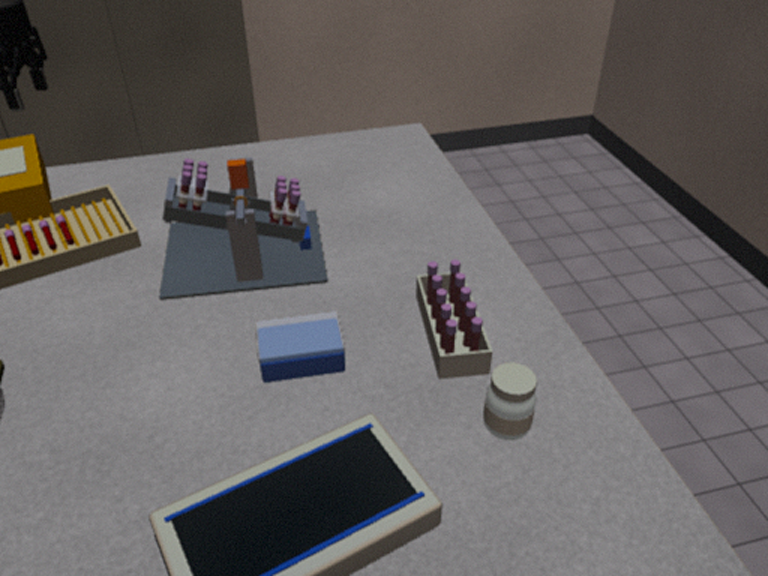

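The top view shows the stand at left: bar ends at about (105,397) and (250,408), orange grip at (168,404). The keeper is towards world +x. The tip box is in the middle at (396,360), and the reader is at right with corners (500,315), (598,287), (653,463) and (560,492). The side view agrees. I'll enlarge the parts that matter.

```bash
cat > h.py <<'E'
import numpy as np
from rig import manip,camera,order
def ray(c,px,z):
    u,v=px; d=c["R"].T@np.array([(u-c["cx"])/c["fx"],(v-c["cy"])/c["fy"],1]); o=-c["R"].T@c["t"]
    return o+d*(z-o[2])/d[2]
def proj(c,X):
    p=c["R"]@np.asarray(X,float)+c["t"]; return p[0]/p[2]*c["fx"]+c["cx"],p[1]/p[2]*c["fy"]+c["cy"]
E
python3 - <<'E'
from h import *
import cv2
c=camera("top"); im=c["img"][:,:,::-1]
a=cv2.resize(im[195:335,60:200],(560,560),interpolation=cv2.INTER_CUBIC)
cv2.imwrite("pics/stand.png",a)
f=lambda pts,z:np.array([ray(c,(u/1.5,v/1.5),z) for u,v in pts])
def info(n,p): print(n,p.mean(0).round(4),[np.linalg.norm(p[i]-p[(i+1)%len(p)]).round(3) for i in range(len(p))],[np.degrees(np.arctan2(*(p[(i+1)%len(p)]-p[i])[[1,0]])).round(1) for i in range(len(p))])
info("reader",f([(500,315),(598,287),(653,463),(560,492)],.05))
info("window",f([(517,319),(591,296),(644,461),(570,484)],.05))
info("base",f([(148,303),(288,314),(273,488),(130,477)],.008))
info("bar",f([(105,397),(250,408)],.136))
info("box",f([(370,321),(423,322),(421,399),(369,397)],.05))
hsv=cv2.cvtColor(im,cv2.COLOR_BGR2HSV); m=cv2.inRange(hsv,(5,200,120),(18,255,255)); n,l,s,ct=cv2.connectedComponentsWithStats(m); print(s[1:],ct[1:])
E
```

```text
reader [ 0.4829 -0.2796  0.05  ] [np.float64(0.157), np.float64(0.277), np.float64(0.147), np.float64(0.28)] [np.float64(-74.9), np.float64(-164.6), np.float64(106.3), np.float64(17.4)]
window [ 0.4815 -0.2838  0.05  ] [np.float64(0.119), np.float64(0.26), np.float64(0.117), np.float64(0.26)] [np.float64(-73.6), np.float64(-164.1), np.float64(106.3), np.float64(16.3)]
base [0.4738 0.2959 0.008 ] [np.float64(0.229), np.float64(0.277), np.float64(0.23), np.float64(0.278)] [np.float64(-95.2), np.float64(174.9), np.float64(85.1), np.float64(-5.3)]
bar [0.4836 0.2955 0.136 ] [np.float64(0.199), np.float64(0.199)] [np.float64(-95.0), np.float64(85.0)]
box [ 0.5299 -0.0037  0.05  ] [np.float64(0.081), np.float64(0.117), np.float64(0.079), np.float64(0.116)] [np.float64(-91.8), np.float64(177.5), np.float64(87.1), np.float64(-1.4)]
[[103 265  11  15 141]] [[108.05673759 272.        ]]
```

View pics/stand.png

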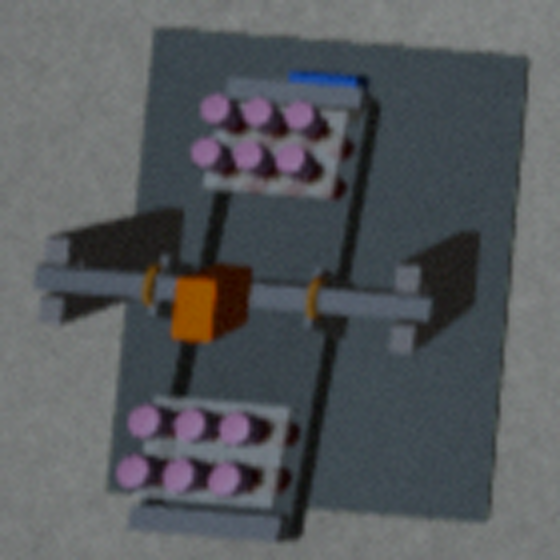

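```bash
cat > ov.py <<'E'
from h import *
import cv2,itertools,sys
def poly(c,im,P,col,s,off):
    q=np.array([[(np.array(proj(c,X))-off+.5)*s] for X in P]); cv2.polylines(im,[np.round(q*16).astype(int)],True,col,1,cv2.LINE_AA,4)
def rect(o,yaw,hx,hy,z,x0=0,y0=0):
    C,S=np.cos(yaw),np.sin(yaw)
    return [(o[0]+C*(x0+a)-S*(y0+b),o[1]+S*(x0+a)+C*(y0+b),z) for a,b in((-hx,-hy),(hx,-hy),(hx,hy),(-hx,hy))]
def run(so,sy,ro,ry,fn):
    tiles=[]
    for n,offs in(("top",((65,225),(320,180))),("side",((95,90),(95,270)))):
        c=camera(n)
        for k,off in enumerate(offs):
            w,h=(130,100) if (n,k)==("top",0) else ((130,100) if (n,k)==("side",0) else (200,150))
            s=400/w if h/w<.76 else 3; s=400/w
            im=cv2.resize(c["img"][off[1]:off[1]+h,off[0]:off[0]+w,::-1],None,fx=s,fy=s,interpolation=cv2.INTER_CUBIC)
            im=cv2.copyMakeBorder(im,0,max(0,300-im.shape[0]),0,max(0,400-im.shape[1]),cv2.BORDER_CONSTANT)[:300,:400].copy()
            off=np.array(off)
            if k==0:
                poly(c,im,rect(so,sy,.015,.010,.182),(0,255,0),s,off); poly(c,im,rect(so,sy,.006,.102,.136),(0,255,255),s,off)
            else:
                poly(c,im,rect(ro,ry,.145,.08,.05),(0,255,0),s,off); poly(c,im,rect(ro,ry,.125,.055,.05),(0,255,255),s,off)
            tiles.append(im)
    cv2.imwrite(fn,np.vstack([np.hstack(tiles[:2]),np.hstack(tiles[2:])]))
E
python3 - <<'E'
from ov import *
c=camera("top"); print(ray(c,(108.2,271.9),.182))
run((.4836,.2955),np.radians(-5.1),(.482,-.282),np.radians(16.4),"pics/ov1.png")
E
```

```text
[0.48484644 0.29595845 0.182     ]
```

View pics/ov1.png

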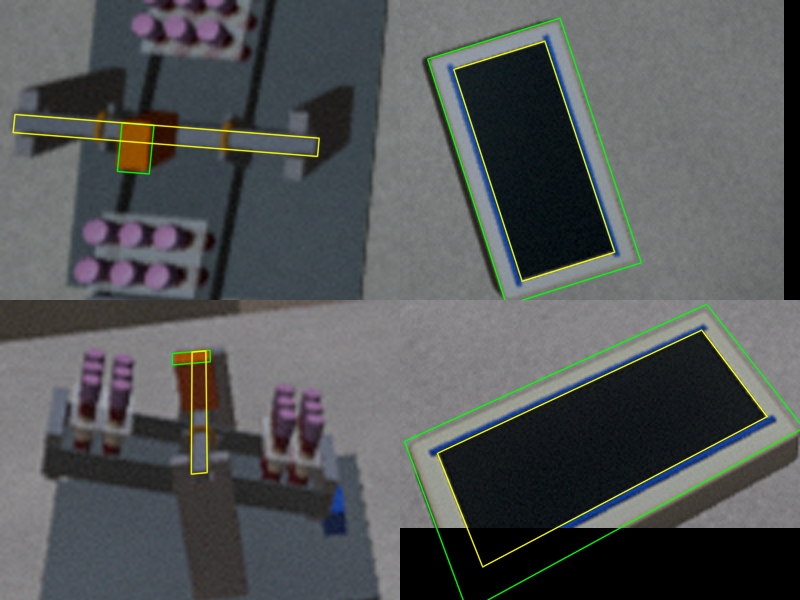

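The overlay fits in both views: reader centre (0.482, -0.282) at yaw 16.4°, and yoke about (0.485, 0.296) at yaw -5.1°. I'll start moving.

```bash
python3 -m creep '[[1,0,0,0,-6.2],[1,0,0,0,-6.2],[1,-0.04,-0.02,0,0],[1,-0.04,-0.02,0,0],[1,-0.04,-0.02,0,0]]'; python3 -m creep '[[1,-0.045,-0.023,0,0],[1,-0.045,-0.023,0,0],[1,-0.045,-0.023,0,0],[1,-0.045,-0.023,0,0],[1,-0.044,-0.022,0,0]]'
cat > st.py <<'E'
from h import *
from scipy.spatial.transform import Rotation as Ro
import sys
s=manip.observe(); M=Ro.from_rotvec(s["tool_rot"]).as_matrix()
print(s["clock"],s["tool_pos"].round(4),"xang",np.degrees(np.arctan2(M[1,0],M[0,0])).round(2),"tz",M[:,2].round(3),"j",s["joint_positions"].round(2),s["ft_force"].round(1),s["opening"],s["finger_force"])
if len(sys.argv)>3: print("tool delta",(M.T@(np.array(list(map(float,sys.argv[1:4])))-s["tool_pos"])).round(4))
E
python3 st.py .485 .296 .319
```

```text
clock: 0.8
tool_pos: [0.273, 0.4295, 0.4047]
tool_rot: [0.138, 3.138, 0.0]
ft_force: [-0.3, -0.2, -0.1]
opening: 0.0852
finger_force: 0.0
clock: 1.3
tool_pos: [0.4849, 0.2963, 0.4048]
tool_rot: [0.141, 3.138, 0.001]
ft_force: [1.1, 0.7, 0.4]
opening: 0.0854
finger_force: 0.0
1.3 [0.4849 0.2963 0.4048] xang 174.86 tz [ 0.  0. -1.] j [ 0.55  0.33 -0.03  1.2   0.    0.64] [1.1 0.7 0.4] 0.08539720859151913 0.0
tool delta [-0.0001 -0.0003  0.0858]
```

```bash
python3 -m creep '[[1,0,0,0.03,0],[1,0,0,0.03,0],[1,0,0,0.02,0],[1,0,0,0.006,0],[1,0,0,0,0]]'
python3 - <<'E'
from h import *
import cv2
a=camera("side")["img"][85:215,80:240,::-1]; b=camera("top")["img"][200:330,50:210,::-1]
cv2.imwrite("pics/grip.png",np.hstack([cv2.resize(x,None,fx=2.5,fy=2.5,interpolation=cv2.INTER_CUBIC) for x in(a,b)]))
E
```

```text
clock: 1.8
tool_pos: [0.483, 0.2976, 0.3179]
tool_rot: [-0.14, -3.137, 0.002]
ft_force: [-0.0, -1.3, -0.3]
opening: 0.0857
finger_force: 0.0
```

View pics/grip.png

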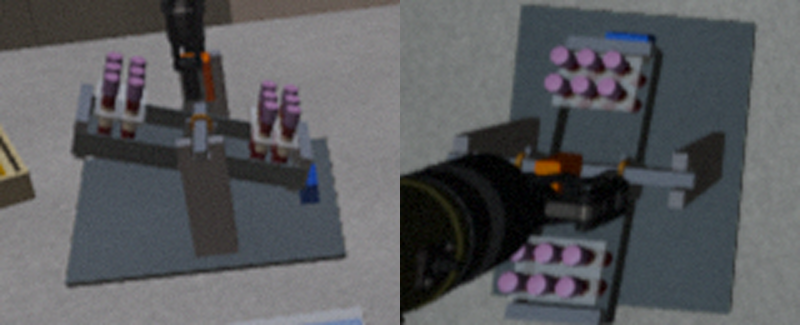

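```bash
python3 st.py .485 .296 .319
python3 - <<'E'
from h import *
from scipy.spatial.transform import Rotation as Ro
import cv2
s=manip.observe(); M=Ro.from_rotvec(s["tool_rot"]).as_matrix(); o=s["tool_pos"]
T=[]
for n,(x,y) in(("side",(115,80)),("top",(80,230))):
    c=camera(n); im=cv2.resize(c["img"][y:y+80,x:x+100,::-1],(800//2,320),interpolation=cv2.INTER_CUBIC); im=cv2.resize(c["img"][y:y+80,x:x+80,::-1],(400,400),interpolation=cv2.INTER_CUBIC)
    def seg(a,b,col): 
        p=[tuple(np.round((np.array(proj(c,o+M@np.array(q)))-(x,y)+.5)*5).astype(int)) for q in(a,b)]; cv2.line(im,*p,col,1)
    for yy in(-.0425,.0425,-.057,.057):
        for dx in(-.011,.011): seg((dx,yy,.12),(dx,yy,.160),(0,255,0))
    seg((0,-.057,.155),(0,.057,.155),(0,255,255))
    T.append(im)
cv2.imwrite("pics/grip2.png",np.hstack(T))
E
```

```text
1.9 [0.4837 0.2982 0.3198] xang 174.9 tz [ 0.002  0.001 -1.   ] j [ 0.55  0.38 -0.19  1.   -0.    0.64] [-0.  -0.4  0.5] 0.0853685294521993 0.0
tool delta [-0.0015 -0.0021  0.0008]
```

View pics/grip2.png

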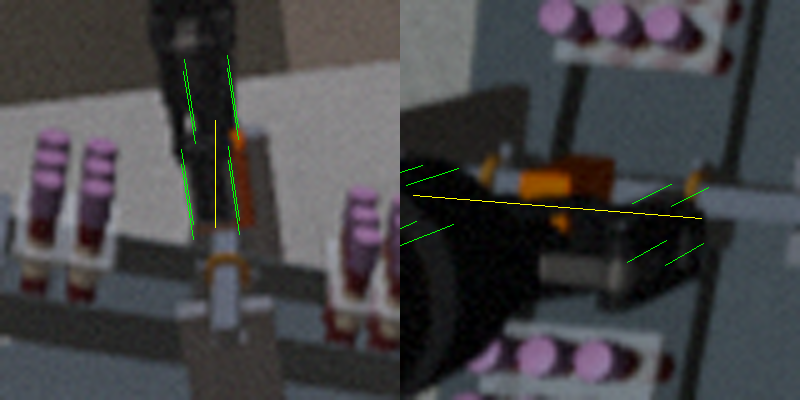

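The side view shows the near finger at columns 185–235, which matches the arm model. The grip sits about 2–3 mm further towards +x, so I'll shift slightly and close.

```bash
python3 -m creep '[[0,-0.002,0.0,0,0],[-1,0,0,0,0],[-1,0,0,0,0],[-1,0,0,0,0],[-1,0,0,0,0]]' 100; python3 -m creep '[[-1,0,0,0,0],[-1,0,0,0,0]]'; python3 st.py
```

```text
clock: 2.5
tool_pos: [0.4853, 0.2974, 0.3191]
tool_rot: [0.141, 3.138, -0.001]
ft_force: [-0.4, -1.4, 1.8]
opening: 0.0186
finger_force: 98.4
clock: 2.7
tool_pos: [0.4853, 0.2974, 0.3191]
tool_rot: [0.141, 3.138, -0.001]
ft_force: [-0.3, -0.9, 4.4]
opening: 0.0192
finger_force: 98.6
2.7 [0.4853 0.2974 0.3191] xang 174.87 tz [ 0. -0. -1.] j [ 0.55  0.38 -0.19  1.   -0.    0.64] [-0.3 -0.9  4.4] 0.019186114192783287 98.61631393432617
```

```bash
cat > tilt.py <<'E'
from h import *
from scipy.spatial.transform import Rotation as Ro
from scipy.optimize import least_squares
import cv2,sys
def measure(dbg=None):
    s=manip.observe(); c=camera("side"); M=Ro.from_rotvec(s["tool_rot"]).as_matrix()
    X=-M[:,0]; Y=M[:,1]; Z=-M[:,2]   # yoke axes
    P=s["tool_pos"]+M[:,2]*.189
    def pts(th,g): # +tilt = +x end low
        ex=np.cos(th)*X-np.sin(th)*Z; ez=np.sin(th)*X+np.cos(th)*Z
        return np.mean([proj(c,P+ex*g*x+Y*y+ez*z) for x in(.067,.089) for y in(-.022,0,.022) for z in(.012,.024)],0)
    hsv=cv2.cvtColor(c["img"],cv2.COLOR_RGB2HSV); m=cv2.inRange(hsv,(125,45,70),(165,150,255))
    ys,xs=np.nonzero(m); obs=[]
    for g in(-1,1):
        p=pts(0,g); k=(abs(xs-p[0])<26)&(abs(ys-p[1])<36); obs.append((xs[k].mean(),ys[k].mean(),k.sum()))
    o=np.array(obs); d=o[1,:2]-o[0,:2]
    r=least_squares(lambda v:(pts(v[0],1)-pts(v[0],-1)-d),[0.])
    if dbg: print(o.round(1),np.round([pts(r.x[0],-1),pts(r.x[0],1)],1),np.abs(r.fun).round(2))
    return s["clock"],r.x[0],s["tool_pos"]
def series(n):
    D=[measure() for _ in range(n)]
    t=np.array([d[0] for d in D]); th=np.array([d[1] for d in D])
    w=31**.5; A=np.c_[np.cos(w*t),np.sin(w*t),np.ones(n)]; 
    if n<12: A=A[:,:2]
    q,*_=np.linalg.lstsq(A,th,rcond=None)
    print("t",t[0],t[-1],"th",th.round(3),"rms",np.std(th-A@q).round(4))
    T=manip.observe()["clock"]; C=np.cos(w*T)*q[0]+np.sin(w*T)*q[1]; V=w*(-np.sin(w*T)*q[0]+np.cos(w*T)*q[1])
    print("now",T,"th",C.round(3),"om",V.round(3),"amp",np.hypot(*q[:2]).round(3),"off",q[2:].round(3),"pos",D[-1][2].round(4))
    return T,C,V
E
python3 -c "
from tilt import *
print(measure(1))"
```

```text
[[129.4 113.  135. ]
 [191.4 124.4 144. ]] [[129.5 114.1]
 [191.7 125.6]] [0.13 0.03]
(2.7, np.float64(0.30737594805411517), array([0.48534274, 0.29740978, 0.31905237]))
```

```bash
python3 -m creep '[[-1,0,0,-0.025,0],[-1,0,0,-0.035,0],[-1,0,0,-0.035,0],[-1,0,0,-0.03,0],[-1,0,0,-0.02,0]]'; python3 -c "
from tilt import *
print(measure(1)); series(10)"; python3 st.py
```

```text
clock: 3.25
tool_pos: [0.4852, 0.2977, 0.4639]
tool_rot: [-0.14, -3.137, 0.0]
ft_force: [0.2, -0.5, -7.7]
opening: 0.019
finger_force: 99.6
[[116.4  74.5 126. ]
 [179.   50.7 138. ]] [[117.1  76.6]
 [179.4  53. ]] [0.28 0.14]
(3.25, np.float64(-0.2988455810171366), array([0.4852306 , 0.29774308, 0.46385423]))
t 3.3 3.75 th [-0.317 -0.317 -0.298 -0.254 -0.195 -0.112 -0.022  0.071  0.155  0.229] rms 0.003
now 3.8 th 0.281 om 0.901 amp 0.324 off [] pos [0.4851 0.2975 0.4622]
3.8 [0.4851 0.2975 0.4626] xang 174.88 tz [-0.002 -0.001 -1.   ] j [0.55 0.32 0.1  1.35 0.   0.64] [-0.6 -0.9 -8. ] 0.018865119360461854 99.60999727249146
```

```bash
cat > plan.py <<'E'
import numpy as np
w=31**.5
def resp(t0,d,T):  # effect at T of constant velocity d/.1 over [t0,t0+.1] on (th,om)
    v=d/.1; f=lambda s:np.array([np.sin(w*s)/w,np.cos(w*s)])*3.1*v*(s>0)
    return f(T-t0)-f(T-t0-.1)
def free(th,om,s): return np.array([th*np.cos(w*s)+om/w*np.sin(w*s),-w*th*np.sin(w*s)+om*np.cos(w*s)])
def plan(th,om,N,net=0.,lag=.03):
    T=N*.1+.15; A=np.array([np.r_[resp(k*.1+lag,1.,T)*[1,1/w],1] for k in range(N)]).T
    b=np.r_[-free(th,om,T)*[1,1/w],net]
    if net is None: A,b=A[:2],b[:2].astype(float)
    D=np.diff(np.eye(N+2)[:,1:-1],axis=0) # smoothness of row steps incl. rest at both ends
    W=np.linalg.inv(D.T@D+.3*np.eye(N)); d=W@A.T@np.linalg.solve(A@W@A.T,b)
    d=np.round(d,3); return d,sim(th,om,d,lag)
def sim(th,om,d,lag=.03):
    ts=np.arange(0,len(d)*.1+.5,.02)
    S=np.array([free(th,om,t)+sum(resp(k*.1+lag,x,t) for k,x in enumerate(d)) for t in ts])
    return np.abs(S[:,0]).max().round(3),np.hypot(S[-1,0],S[-1,1]/w).round(3),np.cumsum(d).round(3)
E
python3 -c "
from plan import *
for N in(5,8,10): 
  for net in(0,None):
    if N==5 and net==0: continue
    print(N,*plan(.281,.901,N,net) if net==0 else plan(.281,.901,N,None))"
```

```text
5 [-0.043 -0.044 -0.019  0.012  0.025] (np.float64(0.297), np.float64(0.002), array([-0.043, -0.087, -0.106, -0.094, -0.069]))
8 [-0.026 -0.027 -0.013  0.004  0.017  0.022  0.016  0.006] (np.float64(0.302), np.float64(0.001), array([-0.026, -0.053, -0.066, -0.062, -0.045, -0.023, -0.007, -0.001]))
8 [-0.015 -0.017 -0.009  0.004  0.017  0.025  0.026  0.017] (np.float64(0.305), np.float64(0.002), array([-0.015, -0.032, -0.041, -0.037, -0.02 ,  0.005,  0.031,  0.048]))
10 [-0.021 -0.024 -0.014  0.001  0.015  0.021  0.02   0.011 -0.001 -0.007] (np.float64(0.303), np.float64(0.002), array([-0.021, -0.045, -0.059, -0.058, -0.043, -0.022, -0.002,  0.009,
        0.008,  0.001]))
10 [-0.012 -0.012 -0.004  0.008  0.02   0.027  0.027  0.021  0.011  0.002] (np.float64(0.307), np.float64(0.003), array([-0.012, -0.024, -0.028, -0.02 ,  0.   ,  0.027,  0.054,  0.075,
        0.086,  0.088]))
```

```bash
python3 -m creep '[[-1,0.026,0,0,0],[-1,0.027,0,0,0],[-1,0.013,0,0,0],[-1,-0.004,0,0,0],[-1,-0.017,0,0,0]]'|head -2;  python3 -m creep '[[-1,-0.022,0,0,0],[-1,-0.016,0,0,0],[-1,-0.006,0,0,0]]'|head -2; python3 -c "
from tilt import *
series(14)"; python3 st.py
```

```text
clock: 4.3
tool_pos: [0.4395, 0.3017, 0.4642]
clock: 4.6
tool_pos: [0.4866, 0.2976, 0.4633]
t 4.6 5.25 th [-0.034 -0.05  -0.066 -0.074 -0.072 -0.069 -0.058 -0.04  -0.021  0.001
  0.022  0.044  0.061  0.069] rms 0.002
now 5.3 th 0.076 om 0.112 amp 0.079 off [0.006] pos [0.4841 0.2977 0.4638]
5.3 [0.4841 0.2977 0.4638] xang 174.89 tz [ 0.  0. -1.] j [ 0.55  0.32  0.1   1.35 -0.    0.64] [ 0.1  0.4 -8.8] 0.01939921311953306 99.32522892951965
```

```bash
python3 -m creep '[[-1,-0.003,-0.02,0,0],[-1,-0.003,-0.035,0,0],[-1,-0.003,-0.045,0,0],[-1,-0.003,-0.045,0,0],[-1,-0.003,-0.045,0,0]]'|head -2;  python3 -m creep '[[-1,-0.003,-0.045,0,0],[-1,-0.004,-0.045,0,0],[-1,-0.004,-0.045,0,0],[-1,-0.004,-0.045,0,0],[-1,-0.003,-0.045,0,0]]'|head -2; python3 -m creep '[[-1,-0.003,-0.045,0,0],[-1,-0.003,-0.045,0,0],[-1,-0.003,-0.04,0,0],[-1,-0.003,-0.02,0,0],[-1,-0.003,-0.012,0,0]]'|head -2; python3 -m creep '[[-1,0,0,0,-3],[-1,0,0,0,-5],[-1,0,0,0,-5.5],[-1,0,0,0,-5],[-1,0,0,0,-3]]';  python3 -c "
from tilt import *
print(measure(1))
series(14)"; python3 st.py .482 -.282 .394
```

```text
clock: 5.8
tool_pos: [0.4819, 0.1057, 0.4639]
clock: 6.3
tool_pos: [0.4798, -0.1204, 0.4641]
clock: 6.8
tool_pos: [0.4804, -0.2834, 0.4636]
clock: 7.3
tool_pos: [0.4809, -0.2804, 0.4638]
tool_rot: [-0.454, 3.108, 0.001]
ft_force: [-0.4, 0.5, -8.6]
opening: 0.0189
finger_force: 100.2
[[123.4 251.5 764. ]
 [232.3 208.1 667. ]] [[123.4 251.3]
 [231.5 208. ]] [0.85 0.12]
(7.3, np.float64(-0.016498599780275083), array([ 0.48086413, -0.28041561,  0.46376003]))
t 7.35 8.0 th [ 0.008  0.031  0.056  0.075  0.087  0.095  0.097  0.091  0.075  0.059
  0.036  0.009 -0.008 -0.035] rms 0.0017
now 8.05 th -0.062 om -0.357 amp 0.089 off [0.007] pos [ 0.4806 -0.2813  0.4637]
8.05 [ 0.4806 -0.2813  0.4637] xang -163.63 tz [ 0.  0. -1.] j [-0.53  0.3   0.07  1.34  0.   -0.82] [ 0.3 -0.2 -8. ] 0.018635505235839515 100.17363667488098
tool delta [-0.0011 -0.001   0.0697]
```

```bash
python3 -c "
from plan import *
d=[-.026,-.027,-.013,.004,.017,.022,.016,.006]
for lag in(0,.03,.05,.07,.09,.12):
  s=free(.281,.901,1.5)+sum(resp(k*.1+lag,x,1.5) for k,x in enumerate(d)); print(lag,s.round(3))
for lag in(.0,.03,.06,.09): print(lag,*plan(-.062,-.357,8,0,lag),plan(-.062,-.357,8,-.001,lag)[0])"
```

```text
0 [ 0.055 -0.011]
0.03 [0.    0.007]
0.05 [-0.036 -0.009]
0.07 [-0.071 -0.047]
0.09 [-0.106 -0.107]
0.12 [-0.155 -0.236]
0.0 [ 0.003  0.005  0.006  0.003 -0.    -0.004 -0.007 -0.006] (np.float64(0.078), np.float64(0.003), array([0.003, 0.008, 0.014, 0.017, 0.017, 0.013, 0.006, 0.   ])) [ 0.003  0.005  0.005  0.003 -0.    -0.004 -0.007 -0.006]
0.03 [ 0.005  0.006  0.005  0.002 -0.002 -0.005 -0.006 -0.004] (np.float64(0.076), np.float64(0.002), array([0.005, 0.011, 0.016, 0.018, 0.016, 0.011, 0.005, 0.001])) [ 0.005  0.006  0.005  0.002 -0.002 -0.005 -0.006 -0.005]
0.06 [ 0.006  0.007  0.004  0.    -0.004 -0.006 -0.005 -0.003] (np.float64(0.08), np.float64(0.001), array([ 0.006,  0.013,  0.017,  0.017,  0.013,  0.007,  0.002, -0.001])) [ 0.006  0.007  0.004  0.    -0.004 -0.006 -0.005 -0.003]
0.09 [ 0.007  0.007  0.003 -0.002 -0.005 -0.006 -0.004 -0.001] (np.float64(0.084), np.float64(0.005), array([ 0.007,  0.014,  0.017,  0.015,  0.01 ,  0.004,  0.   , -0.001])) [ 0.007  0.007  0.003 -0.002 -0.005 -0.006 -0.004 -0.001]
```

```bash
python3 -m creep '[[-1,-0.003,0,0.005,0],[-1,-0.005,0,0.01,0],[-1,-0.006,0,0.01,0],[-1,-0.003,0,0.01,0],[-1,0,0,0.01,0]]'|head -2;  python3 -m creep '[[-1,0.004,0,0.01,0],[-1,0.007,0,0.01,0],[-1,0.006,0,0.005,0]]'|head -2; python3 -c "
from tilt import *
T,C,V=series(24)
from plan import *
print(plan(C,V,8,0,0.))"; python3 st.py .482 -.282 .394
```

```text
clock: 8.55
tool_pos: [0.4974, -0.2762, 0.4171]
clock: 8.85
tool_pos: [0.4796, -0.2812, 0.3921]
t 8.85 10.0 th [-0.001 -0.003  0.003  0.013  0.015  0.021  0.022  0.018  0.017  0.014
  0.003  0.005 -0.003 -0.006 -0.006 -0.009 -0.014 -0.007 -0.009 -0.004
 -0.001 -0.001  0.004  0.008] rms 0.004
now 10.05 th 0.005 om 0.071 amp 0.014 off [0.003] pos [ 0.4806 -0.2813  0.3937]
(array([ 0.   , -0.   , -0.001, -0.001, -0.   ,  0.   ,  0.001,  0.001]), (np.float64(0.014), np.float64(0.003), array([ 0.   ,  0.   , -0.001, -0.002, -0.002, -0.002, -0.001,  0.   ])))
10.05 [ 0.4806 -0.2813  0.3937] xang -163.62 tz [-0. -0. -1.] j [-0.53  0.32 -0.08  1.17 -0.   -0.82] [ 0.1  0.  -7.8] 0.01883572806033811 100.0434923171997
tool delta [-0.0011 -0.0011 -0.0003]
```

```bash
python3 -m creep '[[-1,0,0,0,0],[-1,0,0,0,0],[-1,0,0,0,0],[-1,0,0,0,0],[-1,0,0,0,0]]'|head -1
python3 - <<'E'
from h import *
import cv2
cv2.imwrite("pics/hold.png",np.hstack([cv2.resize(camera(n)["img"][:,:,::-1][a:a+230,b:b+230],(400,400),interpolation=cv2.INTER_CUBIC) for n,a,b in(("side",150,60),("top",154,270))]))
E
```

```text
clock: 10.55
```

View pics/hold.png

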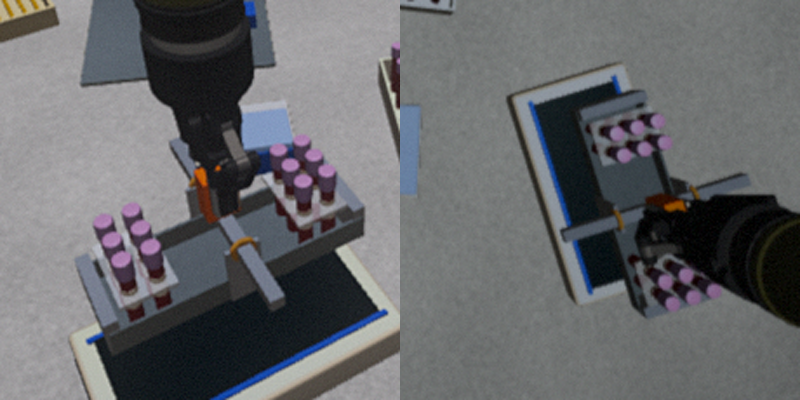

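The picture shows the carrier level and parallel to the window, with bar ends at (565,235) and (747,180) in the top tile. I'll check the bar centre in world coordinates and hold.

```bash
Z='[[-1,0,0,0,0],[-1,0,0,0,0]]'; for i in 1 2 3 4 5 6 7 8 9 10 11 12; do python3 -m creep '[[-1,0,0,0,0],[-1,0,0,0,0],[-1,0,0,0,0],[-1,0,0,0,0],[-1,0,0,0,0]]' >/dev/null; done
python3 - <<'E'
from tilt import *
print(ray(camera("top"),(417.2,273),.211))
series(20)
E
python3 st.py
```

```text
[ 0.48119401 -0.28106093  0.211     ]
t 16.7 17.65 th [ 0.003  0.007  0.009  0.009  0.014  0.012  0.009  0.014  0.014  0.011
  0.014  0.009  0.007  0.004  0.003  0.002 -0.008 -0.009 -0.007 -0.011] rms 0.0028
now 17.7 th -0.01 om 0.029 amp 0.011 off [0.004] pos [ 0.4806 -0.2813  0.3937]
17.7 [ 0.4806 -0.2813  0.3937] xang -163.62 tz [ 0. -0. -1.] j [-0.53  0.32 -0.08  1.17 -0.   -0.82] [ 0.  -0.9 -8.8] 0.018857788594050465 100.04153609275818
```

The bar centre reads (0.481, -0.281), within 2 mm of the window centre. The tilt is ±0.011 rad and it has held for more than 7 s, so I'm handing the job in.

```bash
python3 -c "
from rig import order
print(order.close_job())"
```

```text
the job is handed in; nothing more can be done
None
```

The job is handed in with the robot still holding the carrier over the reader window: centred within about 2 mm, about 100 mm above the glass, tilt about ±0.01 rad, held for over 7 s; the hand-in returned no verdict.

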